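# Clamp the staking block in the quick-set work holder

### The job

Set up the brass staking block for work: lay it flat on the work holder's rail between the two jaws and let go of it. Then squeeze the sliding jaw's red release lever and keep it squeezed while you slide that jaw along, pushing the block home into the vee jaw and the sprung pad about three quarters of its travel in, never onto its stop. Let the lever go so that its pawl drops into a notch and the block stays clamped under spring pressure, and leave the other things on the desk where they are.

Things in the scene. Friction and masses are not known exactly. Their poses are not given: they have to be found in the camera images.
- work_holder: Quick-set work holder, bolted down: grey base plate 116 x 290 x 12 mm with a polished steel rail along its middle (40 mm wide, top 24 mm above the desk). Origin: centre of the underside; x points away from the red lever's side, y along the rail from the sliding jaw towards the vee jaw, z up.
- rail_bed (a point): Point on top of the rail between the jaws, 20 mm from the holder's origin along y. Ahead of it stands the vee jaw (90 degree vee open to -y, 54 mm wide, top z = 44 mm). Users clamp that anywhere: its arm tips lie 38 to 80 mm ahead of this point, not measured, so the block finds it by touch; the seated block's centre lies 30 to 72 mm ahead of this point.
- rack_mid (a point): Middle of the toothed steel rack on the lever's side: 32 square teeth, tops 24 mm above the desk, pitch 5 mm, notches 3 mm wide and 6 mm deep, rack 13 mm wide and 178 mm long along the holder's y.
- jaw (a joint): Position in m of the blue sliding jaw along the rail, 0 (far from the vee jaw) to 0.135, growing towards the vee jaw (+y of the holder). It is greased (1 to 2 N of friction plus 1.1 N per 10 mm/s) and slides only while the release lever keeps its pawl out of the rack. Its body is 62 x 50 mm, top 46 mm above the desk.
- release_lever (a joint): Angle in rad of the sprung release lever. 0: plate leaning out, pawl fully down in a notch; squeezed towards the fixed post it grows to its stop at 0.27; above 0.20 the pawl is clear of the rack. About 0.19 untouched: pawl on top of a tooth, jaw not locked (may be so at the start). 3 N on the plate starts it, 7 N holds it in; squeezing harder does no harm.
- spring_pad (a joint): Travel in m by which the sprung pad is pressed into the sliding jaw: 0 free, 0.012 on its stop. The spring gives 2 N at 0 and 0.8 N more per mm (6 N at 5 mm, 10 N at 10 mm). Once the lever is let go it pushes the jaw back by 0 to 5 mm until the pawl drops into a notch, so the pad comes out by as much.
- jaw_grip (a point): Point between the sliding jaw's two upright grips, 78 mm above the desk. Take them from above, closing along the holder's x: outer face of the fixed dark post (30 mm wide, z = 52 to 94 mm) 24 mm towards +x; outer face of the red lever plate (30 mm wide, z = 58 to 97 mm) about 30 mm towards -x at rest, 21 mm when squeezed. Nothing else stands as high.
- pad_face (a point): Centre of the sprung pad's flat front face (36 mm wide, z = 26 to 46 mm), looking along +y of the holder. Free, it is 43 mm ahead of jaw_grip along the holder's y.
- staking_block: Round brass staking block with small holes in its top, 42 mm across, 20 mm high, about 0.16 kg, loose on the desk. Origin: centre of its underside; z up. Pinch it at the rim from above.
- loupe: Black eye loupe, 34 mm across, 32 mm high, loose. Leave alone. Origin: centre of the underside.
- dust_blower: Black rubber dust blower, 52 mm across, 100 mm high, loose. Leave alone.
- pot_red: Small white jar with red lid, 29 x 26 mm high, loose. Leave alone.
- pot_blue: Small white jar with blue lid, 29 x 26 mm high, loose. Leave alone.
- tweezers: Brass-coloured tweezers lying on the desk, 118 mm long along their y, loose. Leave alone.
- screwdriver_red: Thin watchmaker's screwdriver with red end, 101 mm long along its y, loose. Leave alone.
- screwdriver_blue: Thin watchmaker's screwdriver with blue end, 101 mm long along its y, loose. Leave alone.
Things that resemble listed ones, but are neither listed nor needed, are in the scene too. What is shaped like the staking_block but turquoise is not meant.

How it is judged:
By the outcome, as a careful person would: the job done as asked, in the order asked, and still so for the second after the job is handed in, with the robot touching nothing.
It also fails if it takes over 64 s, if anything falls off the work surface, if the arm or the gripper's body presses on something with over 40 N, if the wrist force passes 120 N, or if a joint passes its speed limit or range.

### The arm

A 6-joint arm with a two-finger parallel gripper is mounted at the origin on a cart in front of the work surface, level with it; the furniture and walls round the work are solid. World frame = base frame: x ahead of the robot, y to its left, z up, the work surface at z = 0. Lengths are in m, angles in rad, forces in N, time in s.
With the tool pointing down it reaches from about 0.325 to 0.925 m from the base axis. Payload 3.1 kg.
Tool frame: the origin (TCP) lies midway between the tips of the shut fingers; the grasp point (between the pads) lies 19 mm behind it (tcp_to_grasp is the distance from the TCP to the grasp point, in m); z points along the fingers, y is the line along which they close (so a half turn about z gives the same grasp; the last joint's range is limited). The gripper opens to 85 mm and grips with 20 to 120 N. Pads are 22 mm wide; open, the fingers measure 114 mm over their backs; the gripper's body (76 mm by 85 mm) begins 54 mm behind the grasp point. The pads swing forward as they close: fully open they stand 13 mm farther back than shut.
Start: joints at [-1.396, 0.217, 1.613, -0, 1.311, -0.112], TCP at [0.177, -0.599, 0.231] pointing down, gripper open.
Joint ranges: [-2.75, 2.75], [-0.78, 2.1], [0.31, 2.55], [-1.13, 4.27], [0.13, 2.63], [-2.58, 2.58]. Speed limits (rad/s): [2.79, 2.79, 3.14, 3.14, 3.14, 3.14].

### API

Orientations are given as a 3x3 rotation matrix whose columns are the frame's x, y, z axes.
In Python, from workcell import * gives the robot as it stands.
- The arm moves only by the tool jog_arm, never from a script. Its arguments are lists of equal length, an entry for each row: "delta_pos": the shift along the world's x, y, z in mm, a list of three; "delta_rot": the turn, a rotation vector about the world's x, y, z in degrees, a list of three. A call has 1 to 12 rows; each row shifts and turns the commanded pose from where the row before left it; what a row does not reach is not made up. A row lasts 1/10 s, in which the tool goes at most 50 mm and 8.59 degrees, less where a joint would pass 70% of its speed; a pose out of reach is approached as far as the arm can. A call is refused whole if a number of a shift passes 50 or a number of a turn 8.59, either way. A call with a gripper value outside its range is refused whole. "fingers" is the finger opening in mm, from 0 to 85.4, set as the call begins (left out, the last holds). The fingers move at their own pace and stop on an object; the grip force is fixed at half the most. Time passes only in rows, so rows that do not move let the fingers close. It gives the time, the measured TCP pose, the force, the opening and the grip force at its end, in the units of the state.
- state(): the state, without advancing time (a new reading comes with each control period).
- capture(name): name is "scene" or "side" or "wrist"; returns a dict with "frame" (400x640x3 uint8, red, green, blue), "fx", "fy", "cx", "cy" (pixels), "k1" (the pictures are not rectified: a ray, as slopes to the right and down, at radius r is drawn at 1 + k1 r^2 times it, then the intrinsics apply), "R" (3x3) and "t" (3): a world point X has camera coordinates R X + t. Camera axes: x right, y down, z forward; pixel columns grow to the right and rows downward; lengths in m; the calibration is good to about 2 mm. A picture is of the moment at which its call begins. There is no depth.
- job_done(): hands the job in; it is judged then, once.
The state is a dict: "time": time; "joint_pos": joint angles; "joint_velocities": joint speeds; "tau": joint torques, N m; "ee_pos": TCP position; "tool_rot": TCP orientation; "force": force on the tool from outside, world axes, zero at the start; "wrist_torque": the same for the moment, N m; "width": finger opening in m; "finger_force": force on a finger pad.
Only numpy, scipy, OpenCV 4.12 (cv2) and the standard library are available. Lean on these libraries where they do the work, as an engineer would, in place of code of your own. Each camera call takes 0.05 s, during which the arm holds its last target. There are 200 camera calls.

## Working session

There is one attempt and no reset: what is moved stays moved. The work goes in short steps, Python scripts to look and compute and a tool call to move; the robot and the scene stay as the last step left them, time stands still between calls to the robot, and variables do not carry over. Pictures are saved under pics/ and viewed, at most 10 in all, crops included, and the job is handed in when it is done.

Besides the shell and the picture viewer there is one more tool, called after "Call:" as a command line: name --argument value ..., lists and objects as JSON in quotes. jog_arm: Moves the arm, as the interface text tells. Its arguments: {"type":"object","properties":{"delta_pos":{"type":"array"},"delta_rot":{"type":"array"},"fingers":{"type":"number"}},"required":["delta_pos","delta_rot"]}

```bash
mkdir -p pics
cat > h.py <<'E'
from workcell import *
import numpy as np, cv2, pickle
def snap(n,f):
    c=capture(n); cv2.imwrite(f'pics/{f}.png',c['frame'][:,:,::-1]); pickle.dump(c,open(f'pics/{f}.pkl','wb')); return c
def load(f): return pickle.load(open(f'pics/{f}.pkl','rb'))
def w(c,u,v,z):
    d=np.array([(u-c['cx'])/c['fx'],(v-c['cy'])/c['fy']]); s=d.copy()
    for _ in range(20): s=d/(1+c['k1']*(s@s))
    R=np.array(c['R']);t=np.array(c['t']); r=R.T@np.array([s[0],s[1],1]); o=-R.T@t
    return o+r*(z-o[2])/r[2]
def px(c,X):
    p=np.array(c['R'])@np.array(X)+np.array(c['t']); s=p[:2]/p[2]; s=s*(1+c['k1']*(s@s))
    return np.array([s[0]*c['fx']+c['cx'],s[1]*c['fy']+c['cy']])
E
python3 - <<'E'
from h import *
for n in('scene','side'):
    c=snap(n,n+'0'); print(n,-np.array(c['R']).T@np.array(c['t']),c['fx'])
E
```

```text
scene [-0.42283227  0.55831936  0.74012676] 441.6542351450175
side [0.3681033  0.71420266 0.53835506] 375.1996751019224
```

View pics/scene0.png

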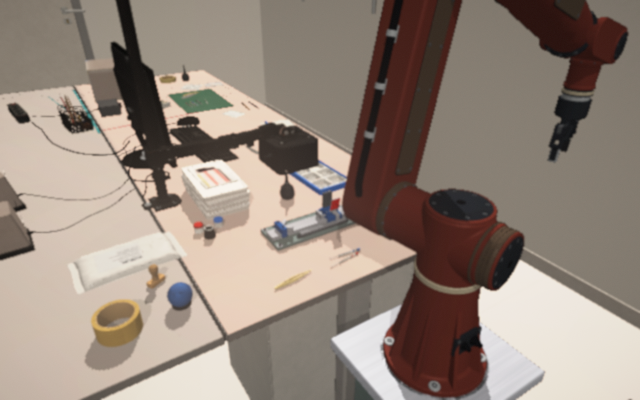

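View pics/side0.png

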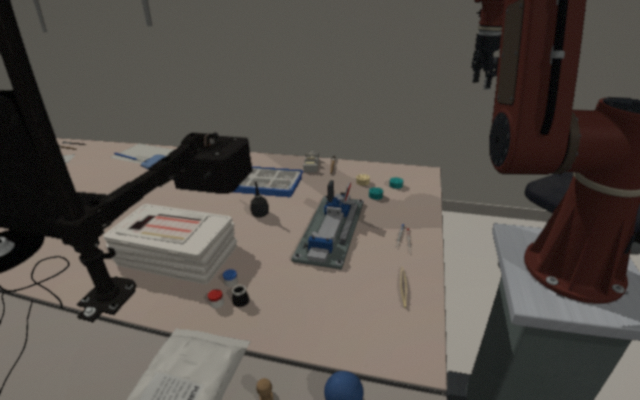

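The side view shows the holder around (330,235), with the vee jaw near (322,240) and the sliding jaw and red lever near (345,190). The likely brass block is at (363,180), with turquoise decoys at (376,193) and (397,183). I'll zoom in on the side view.

Run:
```python
from h import *
f=load('side0')['frame'][150:275,280:440,::-1]
cv2.imwrite('pics/c1.png',cv2.resize(f,None,fx=4.8,fy=4.8,interpolation=cv2.INTER_CUBIC))
c=load('side0')
for n,u,v,z in [('block',363,179,.02),('cornerNearL',294,261,.012),('cornerNearR',341,266,.012),('cornerFarR',366,202,.012),('cornerFarL',327,199,.012),('turq',376,191,.02)]: print(n,w(c,u,v,z).round(3))
```

```text
block [ 0.51  -0.291  0.02 ]
cornerNearL [0.598 0.113 0.012]
cornerNearR [0.495 0.106 0.012]
cornerFarR [ 0.483 -0.171  0.012]
cornerFarL [ 0.591 -0.165  0.012]
turq [ 0.462 -0.224  0.02 ]
```

View pics/c1.png

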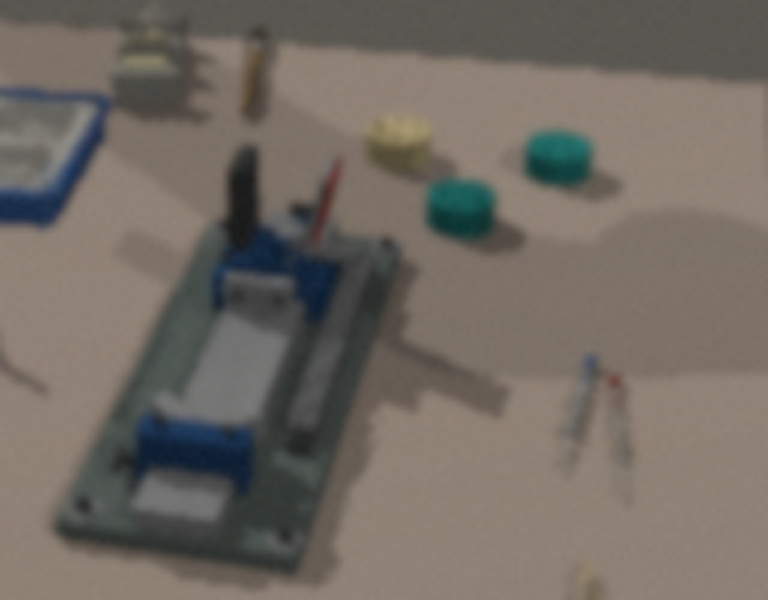

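Run:
```python
from h import *
s=state();print(s)
c=load('side0')
for n,u,v,z in [('block',363.1,177.7,.02),('NL',292.9,261,.012),('NR',341.9,268.8,.012),('FR',363.3,201.7,.012),('FL',324.8,196.9,.012)]: print(n,w(c,u,v,z).round(4))
c=capture('wrist');R=np.array(s['tool_rot']);print('cam in tool',R.T@(-np.array(c['R']).T@c['t']-np.array(s['ee_pos'])),(np.array(c['R'])@R).round(2),c['fx'])
```

```text
{'time': 0.1, 'joint_pos': array([-1.39616661e+00,  2.17705309e-01,  1.61479880e+00,  3.98900433e-05,
        1.31132318e+00, -1.12191398e-01]), 'joint_velocities': array([ 0.00033555, -0.00289027, -0.00385199, -0.00054745,  0.0019291 ,
        0.00175586]), 'tau': array([-5.83657893e-04, -3.98075581e+01, -3.04968166e+01, -1.38747605e-04,
        4.33595109e-03,  2.09240335e-05]), 'ee_pos': array([ 0.17672191, -0.59871242,  0.23006925]), 'tool_rot': array([[ 9.59150999e-01,  2.82894395e-01, -3.50284856e-04],
       [ 2.82894464e-01, -9.59148502e-01,  2.20734639e-03],
       [ 2.88470725e-04, -2.21627214e-03, -9.99997502e-01]]), 'force': array([ 0.68711838,  0.27471828, -0.01599617]), 'wrist_torque': array([-0.00089671, -0.02377011,  0.00096438]), 'finger_force': 0.0, 'width': 0.08554681784671969}
block [ 0.5109 -0.2992  0.02  ]
NL [0.6007 0.1131 0.012 ]
NR [0.4909 0.1149 0.012 ]
FR [ 0.4901 -0.171   0.012 ]
FL [ 0.6002 -0.1751  0.012 ]
cam in tool [ 0.0744996   0.0008202  -0.14244435] [[ 0.    1.    0.  ]
 [-0.96  0.   -0.3 ]
 [-0.3   0.    0.96]] 358.1672130417874
```

Call:
jog_arm --delta_pos '[[28, 38, 6], [28, 38, 6], [28, 38, 6], [28, 38, 6], [28, 38, 6], [28, 38, 6], [28, 38, 6], [28, 38, 6], [28, 38, 6], [28, 38, 6], [28, 38, 6], [28, 38, 6]]' --delta_rot '[[0, 0, 6.13], [0, 0, 6.13], [0, 0, 6.13], [0, 0, 6.13], [0, 0, 6.13], [0, 0, 6.13], [0, 0, 6.13], [0, 0, 6.13], [0, 0, 6.13], [0, 0, 6.13], [0, 0, 6.13], [0, 0, 6.13]]'

```text
time: 1.35
ee_pos: [0.5135, -0.1416, 0.3034]
tool_rot: [[-0.004, 1.0, -0.0], [1.0, 0.004, -0.0], [-0.0, -0.0, -1.0]]
force: [0.7, -1.4, 0.1]
width: 0.0855
finger_force: 0.0
```

Call:
jog_arm --delta_pos '[[0, 0, 0]]' --delta_rot '[[0, 0, 0]]'

```text
time: 1.45
ee_pos: [0.5155, -0.139, 0.3041]
tool_rot: [[-0.008, 1.0, 0.003], [1.0, 0.008, 0.002], [0.002, 0.003, -1.0]]
force: [0.4, -0.3, 0.8]
width: 0.0853
finger_force: 0.0
```

Run:
```python
from h import *
s=state();print(s['ee_pos'],s['tool_rot'].round(3))
snap('wrist','w1')
```

```text
[ 0.51553957 -0.13896845  0.30413529] [[-0.008  1.     0.003]
 [ 1.     0.008  0.002]
 [ 0.002  0.003 -1.   ]]
```

View pics/w1.png

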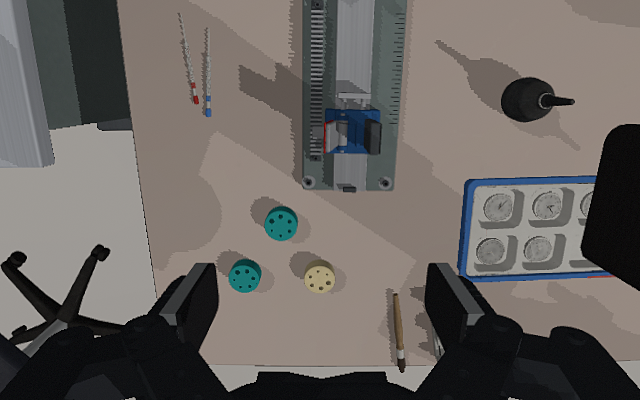

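Wrist view: brass block at about (319,279), turquoise decoys at (245,275) and (281,223). The holder's near corners are at (303,190) and (394,189), and the sliding jaw is at (352,132) with the red lever to its left.

Run:
```python
from h import *
c=load('w1'); f=c['frame']
hsv=cv2.cvtColor(f,cv2.COLOR_RGB2HSV)
m=cv2.inRange(hsv[255:300,295:345],(18,60,110),(35,255,255))
n,l,st,ce=cv2.connectedComponentsWithStats(m); i=1+st[1:,4].argmax(); print(st[i],ce[i]+[295,255])
u,v=ce[i]+[295,255]; print('block',w(c,u,v,.014),w(c,u,v,.02))
# base plate edges: scan rows
for r in (20,60,100,180):
    g=cv2.GaussianBlur(f,(3,3),0)[r].astype(int); d=np.abs(g[2:]-g[:-2]).sum(1); 
    L=285+d[285:312].argmax()+1; R=386+d[386:418].argmax()+1
    print(r,L,R,w(c,L,r,.012)[:2].round(4),w(c,R,r,.012)[:2].round(4))
for col in(320,380):
    g=cv2.GaussianBlur(f,(3,3),0)[:,col].astype(int); d=np.abs(g[2:]-g[:-2]).sum(1);r=180+d[180:200].argmax()+1;print(col,r,w(c,col,r,.012)[:2])
cv2.imwrite('pics/c2.png',cv2.resize(f[85:200,290:410,::-1],None,fx=5,fy=5,interpolation=cv2.INTER_CUBIC))
```

```text
[  9  11  31  27 634] [319.16876972 278.670347  ]
block [ 0.51448873 -0.30936993  0.014     ] [ 0.51448349 -0.30598083  0.02      ]
20 302 406 [0.493 0.011] [0.6089 0.0126]
60 310 403 [ 0.5019 -0.0312] [ 0.6083 -0.0298]
100 302 400 [ 0.4926 -0.0757] [ 0.6078 -0.0744]
180 311 387 [ 0.5033 -0.1722] [ 0.5983 -0.1714]
320 190 [ 0.51460941 -0.18505959]
380 184 [ 0.58980868 -0.17659397]
```

View pics/c2.png

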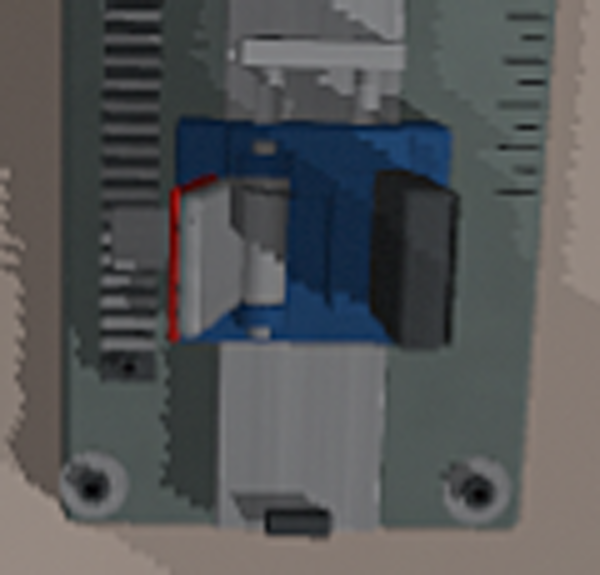

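Run:
```python
from h import *
c=load('w1')
print('block',w(c,319,293,.02)[1]+.021,w(c,319,266,0)[1]-.021)
for n,a,b,z in [('body front',310,122,.046),('body back',310,343,.046),('pad front top',320,40,.046),('post fr outer',460,190,.094),('post back outer',452,345,.094),('lever fr top',178,188,.097),('lever back',172,340,.097),('edge L',68,518,.012),('edge R',517,527,.012),('rail L',220,520,.024),('rail R',382,520,.024),('endplug',300,535,.02)]:
    print(n,w(c,290+a/5,85+b/5,z)[:2].round(4))
```

```text
block -0.3069307766426896 -0.3185133813831769
body front [ 0.5487 -0.0843]
body back [ 0.5503 -0.1328]
pad front top [ 0.5503 -0.067 ]
post fr outer [ 0.5741 -0.0945]
post back outer [ 0.5742 -0.1248]
lever fr top [ 0.5193 -0.0944]
lever back [ 0.5185 -0.1238]
edge L [ 0.494  -0.1834]
edge R [ 0.6072 -0.1848]
rail L [ 0.5317 -0.1803]
rail R [ 0.5714 -0.18  ]
endplug [ 0.5518 -0.1851]
```

Call:
jog_arm --delta_pos '[[0, -28, -30], [0, -28, -30], [0, -28, -30], [0, -28, -30], [0, -28, -30], [0, -28, -30], [0, 0, 0], [0, 0, 0]]' --delta_rot '[[0, 0, -0.5], [0, 0, 0], [0, 0, 0], [0, 0, 0], [0, 0, 0], [0, 0, 0], [0, 0, 0], [0, 0, 0]]' --fingers 70

```text
time: 2.3
ee_pos: [0.5109, -0.312, 0.1219]
tool_rot: [[0.012, 1.0, -0.003], [1.0, -0.012, 0.002], [0.002, -0.003, -1.0]]
force: [0.4, -0.2, 0.8]
width: 0.0698
finger_force: 0.0
```

```bash
cat > blk.py <<'E'
from h import *
import sys
s=state();print(s['ee_pos'].round(4),s['tool_rot'].round(4).tolist(),s['width'])
c=snap('wrist',sys.argv[1]); f=c['frame']; hsv=cv2.cvtColor(f,cv2.COLOR_RGB2HSV)
p=px(c,[.5145,-.307,.02]);print('pred',p)
m=cv2.inRange(hsv,(20,70,90),(35,255,255)); n,l,st,ce=cv2.connectedComponentsWithStats(m)
for i in range(1,n):
    if st[i,4]>400: print(st[i],ce[i])
E
python3 blk.py w2
```

```text
[ 0.5109 -0.312   0.1219] [[0.0122, 0.9999, -0.0028], [0.9999, -0.0121, 0.0023], [0.0023, -0.0028, -1.0]] 0.0697739664958059
pred [327.28168834 191.98127869]
[ 298  164   58   56 2366] [326.57565511 190.78782756]
```

View pics/w2.png

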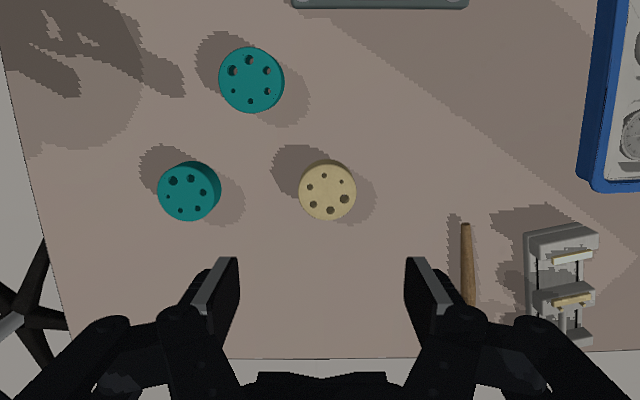

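The brass block is at (327,191), right where predicted, with clear room for both fingers. I'll descend and grip.

Call:
jog_arm --delta_pos '[[1, 2, -30], [1, 2, -30], [1, 2, -30], [0, 0, -22], [0, 0, -5], [0, 0, 0], [0, 0, 0]]' --delta_rot '[[0, 0, 0], [0, 0, 0], [0, 0, 0], [0, 0, 0], [0, 0, 0], [0, 0, 0], [0, 0, 0]]'

```text
time: 3.05
ee_pos: [0.5175, -0.3063, 0.0087]
tool_rot: [[0.008, 1.0, 0.003], [1.0, -0.008, -0.002], [-0.002, 0.003, -1.0]]
force: [0.5, 0.4, 1.1]
width: 0.0699
finger_force: 0.0
```

Call:
jog_arm --delta_pos '[[0, 0, 0], [0, 0, 0], [0, 0, 0], [0, 0, 0], [0, 0, 0], [0, 0, 0]]' --delta_rot '[[0, 0, 0], [0, 0, 0], [0, 0, 0], [0, 0, 0], [0, 0, 0], [0, 0, 0]]' --fingers 30

```text
time: 3.65
ee_pos: [0.5169, -0.3064, 0.0084]
tool_rot: [[0.009, 1.0, 0.002], [1.0, -0.009, -0.002], [-0.002, 0.002, -1.0]]
force: [-1.7, 0.9, 6.4]
width: 0.0386
finger_force: 59.9
```

Call:
jog_arm --delta_pos '[[0, 0, 10], [0, 0, 30], [0, 0, 30], [0, 0, 20], [0, 0, 0]]' --delta_rot '[[0, 0, 0], [0, 0, 0], [0, 0, 0], [0, 0, 0], [0, 0, 0]]'

```text
time: 4.15
ee_pos: [0.5183, -0.3073, 0.1006]
tool_rot: [[0.009, 1.0, 0.007], [1.0, -0.009, -0.005], [-0.005, 0.007, -1.0]]
force: [0.7, -0.7, -1.3]
width: 0.039
finger_force: 60.9
```

Run:
```python
from h import *
c=snap('wrist','w3');s=state();print(s['ee_pos'],s['force'],s['width'],s['finger_force'])
print(px(c,s['ee_pos']),px(c,s['ee_pos']+[0,0,.02]))
```

```text
[ 0.51694375 -0.30632845  0.09824672] [-0.38760783 -0.57671535 -1.99620704] 0.03851934670084068 60.90863729710691
[319.06800323 261.06470541] [319.08160266 284.43360975]
```

View pics/w3.png

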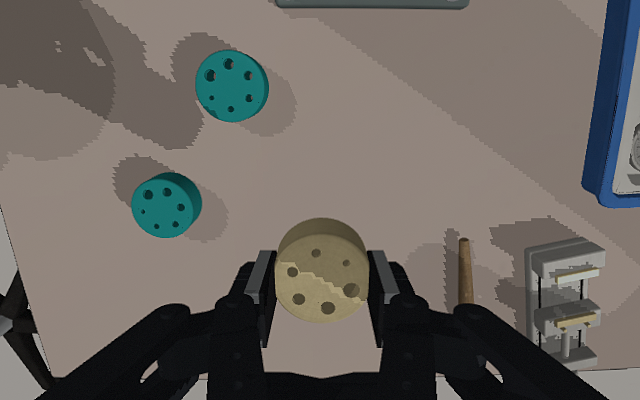

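The block is held level, with its top centre at (322,278). That puts it about 2 mm to −y and 1 mm to +x of the TCP. I'll carry it over to the rail.

Call:
jog_arm --delta_pos '[[0, 10, 20], [3, 25, 20], [4, 36, 5], [4, 36, 0], [4, 36, 0], [4, 36, 0], [4, 36, 0], [4, 36, 0], [4, 36, 0], [0, 0, 0], [0, 0, 0], [0, 0, 0]]' --delta_rot '[[0, 0, 0], [0, 0, 0], [0, 0, 0], [0, 0, 0], [0, 0, 0], [0, 0, 0], [0, 0, 0], [0, 0, 0], [0, 0, 0], [0, 0, 0], [0, 0, 0], [0, 0, 0]]'

```text
time: 5.4
ee_pos: [0.5459, -0.0191, 0.14]
tool_rot: [[0.009, 1.0, -0.002], [1.0, -0.009, -0.0], [-0.0, -0.002, -1.0]]
force: [-0.4, 0.3, -2.4]
width: 0.0388
finger_force: 60.9
```

Run:
```python
from h import *
c=snap('wrist','w4');s=state();print(s['ee_pos'],s['tool_rot'].round(4).tolist(),s['width'])
for n,X in [('bed',[.5507,-.0195,.024]),('L',[.5307,.02,.024]),('R',[.5707,.02,.024]),('bottom',s['ee_pos']-[0,0,.0084])]: print(n,px(c,X))
```

```text
[ 0.54612827 -0.01941056  0.14032256] [[0.01, 0.9999, -0.0018], [0.9999, -0.01, -0.0001], [-0.0002, -0.0018, -1.0]] 0.03874016905263897
bed [328.61062045 193.43780991]
L [300.69353465 140.90820487]
R [356.28397698 140.49357114]
bottom [322.65603297 257.92329476]
```

View pics/w4.png

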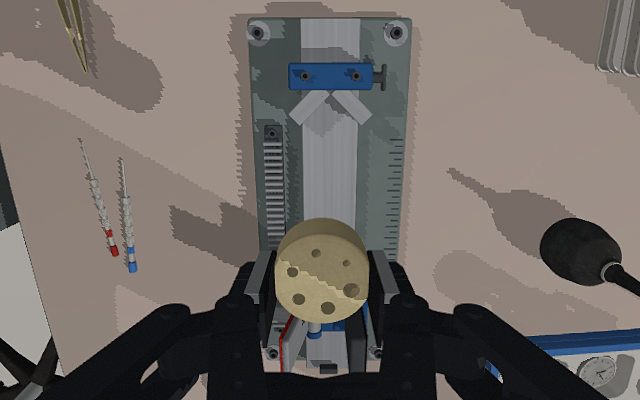

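Rail edges at row 141 are about 303 and 358, and the vee arm tips are at about (297,123) and (366,121). Next I'll measure these accurately.

Run:
```python
from h import *
c=load('w4');f=cv2.GaussianBlur(c['frame'],(3,3),0).astype(int)
for r in(150,180,205):
    d=np.abs(f[r,2:]-f[r,:-2]).sum(1); L=293+d[293:312].argmax()+1; R=350+d[350:372].argmax()+1
    print(r,L,R,w(c,L,r,.024)[:2].round(4),w(c,R,r,.024)[:2].round(4))
for n,u,v,z in [('tipL',297,124,.044),('tipR',365,122,.044),('vertex',331,92,.044),('farL',249,18,.012),('farR',411,18,.012),('rackfar',272,125,.024)]: print(n,w(c,u,v,z).round(4))
```

```text
150 302 356 [0.5315 0.0134] [0.5706 0.0131]
180 303 356 [ 0.5317 -0.009 ] [ 0.5711 -0.0093]
205 303 355 [ 0.5313 -0.0285] [ 0.5707 -0.0288]
tipL [0.5298 0.0338 0.044 ]
tipR [0.5743 0.0348 0.044 ]
vertex [0.5521 0.0538 0.044 ]
farL [0.4961 0.1039 0.012 ]
farR [0.6083 0.1031 0.012 ]
rackfar [0.5105 0.0315 0.024 ]
```

Call:
jog_arm --delta_pos '[[2, 0, -25], [2, 0, -30], [1, 0, -25], [0, 0, -15], [0, 0, -6], [0, 0, 0], [0, 0, 0]]' --delta_rot '[[0, 0, 0], [0, 0, 0], [0, 0, 0], [0, 0, 0], [0, 0, 0], [0, 0, 0], [0, 0, 0]]'

```text
time: 6.15
ee_pos: [0.5529, -0.0189, 0.0414]
tool_rot: [[0.009, 1.0, 0.002], [1.0, -0.009, -0.0], [-0.0, 0.002, -1.0]]
force: [0.9, -0.3, -1.6]
width: 0.0386
finger_force: 60.9
```

Call:
jog_arm --delta_pos '[[-2, 0, -3], [0, 0, -2], [0, 0, -1], [0, 0, 0], [0, 0, 0]]' --delta_rot '[[0, 0, 0], [0, 0, 0], [0, 0, 0], [0, 0, 0], [0, 0, 0]]'

```text
time: 6.65
ee_pos: [0.5499, -0.0184, 0.0344]
tool_rot: [[0.009, 1.0, 0.0], [1.0, -0.009, -0.0], [-0.0, 0.0, -1.0]]
force: [0.2, -0.2, -1.8]
width: 0.0389
finger_force: 60.9
```

Call:
jog_arm --delta_pos '[[0.5, 0, -1], [0, 0, -1], [0, 0, -0.5], [0, 0, 0], [0, 0, 0]]' --delta_rot '[[0, 0, 0], [0, 0, 0], [0, 0, 0], [0, 0, 0], [0, 0, 0]]'

```text
time: 7.15
ee_pos: [0.5506, -0.0184, 0.0325]
tool_rot: [[0.009, 1.0, 0.0], [1.0, -0.009, 0.0], [0.0, 0.0, -1.0]]
force: [-3.0, -0.3, 5.0]
width: 0.0384
finger_force: 61.7
```

Call:
jog_arm --delta_pos '[[0, 0, 0], [0, 0, 0], [0, 0, 0], [0, 0, 0]]' --delta_rot '[[0, 0, 0], [0, 0, 0], [0, 0, 0], [0, 0, 0]]' --fingers 62

```text
time: 7.55
ee_pos: [0.5503, -0.0185, 0.0316]
tool_rot: [[0.009, 1.0, -0.0], [1.0, -0.009, -0.0], [-0.0, -0.0, -1.0]]
force: [-0.2, 0.1, -1.3]
width: 0.0621
finger_force: 0.0
```

Call:
jog_arm --delta_pos '[[0, 0, 15], [0, 0, 30], [0, 0, 40], [0, 0, 40], [0, -25, 0], [0, -25, 0], [0, -25, 0], [0, 0, 0], [0, 0, 0]]' --delta_rot '[[0, 0, 0], [0, 0, 0], [0, 0, 0], [0, 0, 0], [0, 0, 0], [0, 0, 0], [0, 0, 0], [0, 0, 0], [0, 0, 0]]'

```text
time: 8.45
ee_pos: [0.5505, -0.0936, 0.1576]
tool_rot: [[0.01, 1.0, 0.001], [1.0, -0.01, 0.0], [0.0, 0.001, -1.0]]
force: [0.6, 0.1, -0.2]
width: 0.062
finger_force: 0.0
```

Run:
```python
from h import *
c=snap('wrist','w5');s=state();print(s['ee_pos'],s['force'],s['width'])
for n,X in [('bed',[.551,-.0205,.044]),('post fr',[.5742,-.0945,.094]),('lev fr',[.519,-.0945,.097])]: print(n,px(c,X))
```

```text
[ 0.55034588 -0.09305892  0.15734612] [ 0.18029962  0.05073475 -0.06704102] 0.061946954121226666
bed [321.57619619  91.77259486]
post fr [360.6659223 217.7286431]
lev fr [269.84001148 220.21472731]
```

View pics/w5.png

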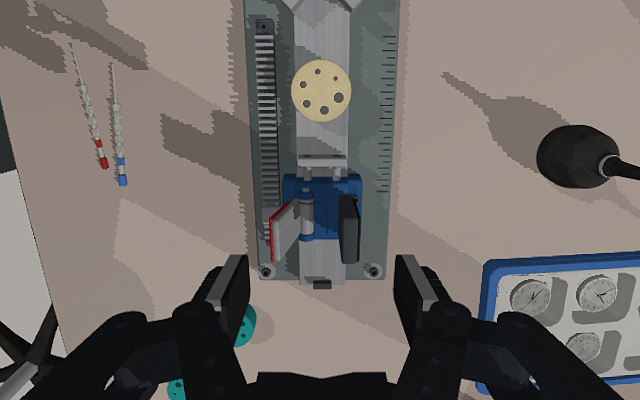

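The block lies flat on the rail at (321,91), well clear of the pad. The grips are at (283,230) and (349,230). I'll descend over them.

Call:
jog_arm --delta_pos '[[1, -8, 0], [0.5, -8, 0], [0, 0, -25], [0, 0, -35], [0, 0, -25], [0, 0, -11], [0, 0, 0], [0, 0, 0]]' --delta_rot '[[0, 0, 0], [0, 0, 0], [0, 0, 0], [0, 0, 0], [0, 0, 0], [0, 0, 0], [0, 0, 0], [0, 0, 0]]' --fingers 80

```text
time: 9.3
ee_pos: [0.5527, -0.1098, 0.0617]
tool_rot: [[0.009, 1.0, 0.001], [1.0, -0.009, -0.0], [-0.0, 0.001, -1.0]]
force: [0.7, -0.5, 0.6]
width: 0.0802
finger_force: 0.0
```

Call:
jog_arm --delta_pos '[[0, 0, 0], [0, 0, 0], [0, 0, 0], [0, 0, 0], [0, 0, 0], [0, 0, 0], [0, 0, 0], [0, 0, 0]]' --delta_rot '[[0, 0, 0], [0, 0, 0], [0, 0, 0], [0, 0, 0], [0, 0, 0], [0, 0, 0], [0, 0, 0], [0, 0, 0]]' --fingers 30

```text
time: 10.1
ee_pos: [0.5524, -0.1097, 0.0626]
tool_rot: [[0.008, 1.0, -0.0], [1.0, -0.008, -0.001], [-0.001, -0.0, -1.0]]
force: [-0.2, 1.3, 5.9]
width: 0.0428
finger_force: 66.2
```

Call:
jog_arm --delta_pos '[[0, 3, 0], [0, 5, 0], [0, 5, 0], [0, 5, 0], [0, 5, 0], [0, 5, 0], [0, 5, 0], [0, 5, 0], [0, 5, 0], [0, 5, 0], [0, 3, 0], [0, 0, 0]]' --delta_rot '[[0, 0, 0], [0, 0, 0], [0, 0, 0], [0, 0, 0], [0, 0, 0], [0, 0, 0], [0, 0, 0], [0, 0, 0], [0, 0, 0], [0, 0, 0], [0, 0, 0], [0, 0, 0]]'

```text
time: 11.3
ee_pos: [0.5527, -0.0596, 0.0626]
tool_rot: [[0.008, 1.0, 0.001], [1.0, -0.008, -0.002], [-0.002, 0.001, -1.0]]
force: [1.6, -1.5, 5.5]
width: 0.0425
finger_force: 67.1
```

Call:
jog_arm --delta_pos '[[0, 2, 0], [0, 2, 0], [0, 2, 0], [0, 2, 0], [0, 0, 0], [0, 0, 0], [0, 0, 0]]' --delta_rot '[[0, 0, 0], [0, 0, 0], [0, 0, 0], [0, 0, 0], [0, 0, 0], [0, 0, 0], [0, 0, 0]]'

```text
time: 12.0
ee_pos: [0.5528, -0.0514, 0.0626]
tool_rot: [[0.008, 1.0, 0.001], [1.0, -0.008, -0.002], [-0.002, 0.001, -1.0]]
force: [0.7, -3.2, 5.0]
width: 0.0427
finger_force: 67.2
```

Call:
jog_arm --delta_pos '[[0, 1, 0], [0, 1, 0], [0, 1, 0], [0, 1, 0], [0, 1, 0], [0, 0, 0], [0, 0, 0], [0, 0, 0]]' --delta_rot '[[0, 0, 0], [0, 0, 0], [0, 0, 0], [0, 0, 0], [0, 0, 0], [0, 0, 0], [0, 0, 0], [0, 0, 0]]'

```text
time: 12.8
ee_pos: [0.5528, -0.0464, 0.0625]
tool_rot: [[0.008, 1.0, 0.001], [1.0, -0.008, -0.002], [-0.002, 0.001, -1.0]]
force: [0.9, -3.3, 5.4]
width: 0.0428
finger_force: 67.3
```

Call:
jog_arm --delta_pos '[[0, 1, 0], [0, 1, 0], [0, 1, 0], [0, 1, 0], [0, 0, 0], [0, 0, 0], [0, 0, 0]]' --delta_rot '[[0, 0, 0], [0, 0, 0], [0, 0, 0], [0, 0, 0], [0, 0, 0], [0, 0, 0], [0, 0, 0]]'

```text
time: 13.5
ee_pos: [0.5528, -0.0423, 0.0625]
tool_rot: [[0.008, 1.0, 0.001], [1.0, -0.008, -0.002], [-0.002, 0.001, -1.0]]
force: [0.6, -1.8, 4.6]
width: 0.043
finger_force: 67.4
```

Run:
```python
from h import *
for k in range(1): 
    s=state();print(s['ee_pos'],s['force'])
c=snap('wrist','w6');f=c['frame'];hsv=cv2.cvtColor(f,cv2.COLOR_RGB2HSV)
m=cv2.inRange(hsv,(20,70,70),(35,255,255)); n,l,st,ce=cv2.connectedComponentsWithStats(m)
for i in range(1,n):
    if st[i,4]>200:
        x,y,a,b,_=st[i]; print(st[i],ce[i],'centre top from mask',w(c,*ce[i],.044)[:2],'front edge z0.044',w(c,ce[i][0],y,.044)[1],'rear',w(c,ce[i][0],y+b,.044)[1])
```

```text
[ 0.55282832 -0.0423404   0.06252071] [ 0.55780395 -1.77117394  4.58046122]
[273  65  93  96 406] [307.51970443 107.47044335] centre top from mask [0.54694575 0.02456593] front edge z0.044 0.04214318348065306 rear 0.0008490770441674858
```

Call:
jog_arm --delta_pos '[[0, 1, 0], [0, 1, 0], [0, 1, 0], [0, 0, 0], [0, 0, 0], [0, 0, 0]]' --delta_rot '[[0, 0, 0], [0, 0, 0], [0, 0, 0], [0, 0, 0], [0, 0, 0], [0, 0, 0]]'

```text
time: 14.15
ee_pos: [0.5529, -0.04, 0.0625]
tool_rot: [[0.008, 1.0, 0.001], [1.0, -0.008, -0.003], [-0.003, 0.001, -1.0]]
force: [0.8, -4.0, 5.8]
width: 0.0427
finger_force: 67.4
```

Call:
jog_arm --delta_pos '[[0, 1, 0], [0, 1, 0], [0, 0, 0], [0, 0, 0], [0, 0, 0]]' --delta_rot '[[0, 0, 0], [0, 0, 0], [0, 0, 0], [0, 0, 0], [0, 0, 0]]'

```text
time: 14.65
ee_pos: [0.5529, -0.0383, 0.0625]
tool_rot: [[0.008, 1.0, 0.001], [1.0, -0.008, -0.003], [-0.003, 0.001, -1.0]]
force: [0.9, -5.3, 4.5]
width: 0.0428
finger_force: 67.4
```

Call:
jog_arm --delta_pos '[[0, 1, 0], [0, 1, 0], [0, 0, 0], [0, 0, 0], [0, 0, 0]]' --delta_rot '[[0, 0, 0], [0, 0, 0], [0, 0, 0], [0, 0, 0], [0, 0, 0]]'

```text
time: 15.15
ee_pos: [0.5529, -0.0367, 0.0625]
tool_rot: [[0.008, 1.0, 0.001], [1.0, -0.008, -0.004], [-0.004, 0.001, -1.0]]
force: [-0.3, -6.0, 5.7]
width: 0.0432
finger_force: 67.4
```

Call:
jog_arm --delta_pos '[[0, 1, 0], [0, 1, 0], [0, 1, 0], [0, 0, 0], [0, 0, 0], [0, 0, 0], [0, 0, 0]]' --delta_rot '[[0, 0, 0], [0, 0, 0], [0, 0, 0], [0, 0, 0], [0, 0, 0], [0, 0, 0], [0, 0, 0]]'

```text
time: 15.85
ee_pos: [0.5529, -0.0344, 0.0626]
tool_rot: [[0.008, 1.0, 0.001], [1.0, -0.008, -0.005], [-0.005, 0.001, -1.0]]
force: [1.4, -8.8, 4.4]
width: 0.0425
finger_force: 67.4
```

Call:
jog_arm --delta_pos '[[0, 1, 0], [0, 1, 0], [0, 0, 0], [0, 0, 0], [0, 0, 0], [0, 0, 0], [0, 0, 0]]' --delta_rot '[[0, 0, 0], [0, 0, 0], [0, 0, 0], [0, 0, 0], [0, 0, 0], [0, 0, 0], [0, 0, 0]]'

```text
time: 16.55
ee_pos: [0.5529, -0.0328, 0.0625]
tool_rot: [[0.008, 1.0, 0.001], [1.0, -0.008, -0.005], [-0.005, 0.001, -1.0]]
force: [1.7, -9.5, 4.3]
width: 0.0427
finger_force: 67.3
```

Run:
```python
from h import *
s=state();print(s['ee_pos'],s['force'])
c=snap('wrist','w7');f=c['frame']
cv2.imwrite('pics/c7.png',cv2.resize(f[30:330,220:420,::-1],None,fx=2,fy=2,interpolation=cv2.INTER_CUBIC))
```

```text
[ 0.55294394 -0.03275887  0.06253767] [ 1.65743055 -9.543793    4.30751755]
```

View pics/c7.png

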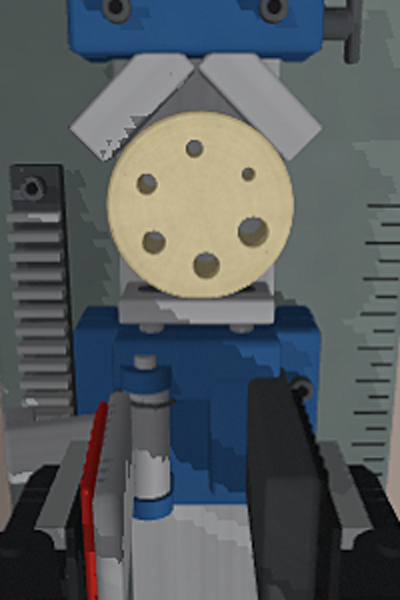

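The block sits in both vee arms and against the pad. The pad's front edge is at crop row 283 and the jaw body's front edge is at row 307. I'll turn that into pad travel, using the earlier free-pad image as reference.

Run:
```python
from h import *
c=load('w7');g=c['frame'].mean(2)
print('col pad u=287',g[165:196,287].round().astype(int)); print('col body u=263',g[175:196,263].round().astype(int))
y=lambda u,v:w(c,u,v,.046)[1]
print('pad front',y(287,30+283/2),'body front',y(263,30+307/2), 'vee tips',w(c,220+105/2,30+160/2,.044),w(c,220+290/2,30+160/2,.044))
c=load('w6');f=c['frame'];g=f.mean(2)
for u in(287,263): print(u,g[170:225,u].round().astype(int))
```

```text
col pad u=287 [129 104 111 113 116 103  79  76  77  76  78  79  79  78  84  97 106 109
 107 107 108 110 109 110 111 111  87  47  39  41  42]
col body u=263 [70 70 70 70 70 70 72 72 60 40 40 42 40 47 46 42 43 42 46 51 57]
pad front 0.0060371918986920695 body front 0.0005094370022451222 vee tips [0.53171068 0.0331525  0.044     ] [0.57214004 0.0328472  0.044     ]
287 [150 151 156 137 101 110 116 116 115 115 116 115 116 115 115 115 115 116
 112  79  38  44  46  44  44  41  43  42  42  45  50  54  57  57  59  59
  58  65  79  87  90  83  77  61  38  39  49  59  61  59  60  60  60  59
  60]
263 [71 71 72 71 69 71 69 71 70 71 71 71 73 63 42 35 41 40 45 49 46 43 43 43
 52 55 58 60 59 59 61 60 59 61 61 61 60 60 60 61 57 60 59 61 59 59 61 60
 60 59 61 59 59 59 59]
```

Run:
```python
from h import *
for n,ty in(('w6',-.0423),('w7',-.0328)):
    c=load(n);g=c['frame'].mean(2)
    print(n,'body front top/mid/bottom',[px(c,[.536,ty+.025,z])[1].round(1) for z in(.046,.024,.012)])
    for t in(0,.004,.008,.012): print(t,'pad front top row',px(c,[.54,ty+.043-t,.046]).round(1))
    f=c['frame'].astype(int)
    for u in (282,287,330): print(u,[(v,*f[v,u]) for v in range(150,200,3)])
```

```text
w6 body front top/mid/bottom [np.float64(200.5), np.float64(188.0), np.float64(182.3)]
0 pad front top row [292.9 162.3]
0.004 pad front top row [293.1 171. ]
0.008 pad front top row [293.4 179.6]
0.012 pad front top row [293.7 188. ]
282 [(150, np.int64(114), np.int64(115), np.int64(117)), (153, np.int64(114), np.int64(116), np.int64(118)), (156, np.int64(106), np.int64(108), np.int64(110)), (159, np.int64(75), np.int64(76), np.int64(77)), (162, np.int64(96), np.int64(96), np.int64(98)), (165, np.int64(147), np.int64(147), np.int64(149)), (168, np.int64(147), np.int64(147), np.int64(150)), (171, np.int64(151), np.int64(152), np.int64(155)), (174, np.int64(92), np.int64(94), np.int64(95)), (177, np.int64(114), np.int64(114), np.int64(117)), (180, np.int64(115), np.int64(115), np.int64(118)), (183, np.int64(114), np.int64(115), np.int64(118)), (186, np.int64(113), np.int64(114), np.int64(116)), (189, np.int64(93), np.int64(95), np.int64(101)), (192, np.int64(21), np.int64(41), np.int64(67)), (195, np.int64(20), np.int64(41), np.int64(66)), (198, np.int64(21), np.int64(41), np.int64(66
[... 3890 characters left out ...]
), np.int64(185), np.int64(147)), (162, np.int64(193), np.int64(180), np.int64(143)), (165, np.int64(199), np.int64(186), np.int64(147)), (168, np.int64(190), np.int64(177), np.int64(140)), (171, np.int64(189), np.int64(176), np.int64(139)), (174, np.int64(189), np.int64(177), np.int64(139)), (177, np.int64(179), np.int64(167), np.int64(129)), (180, np.int64(112), np.int64(113), np.int64(115)), (183, np.int64(144), np.int64(145), np.int64(147)), (186, np.int64(147), np.int64(147), np.int64(150)), (189, np.int64(151), np.int64(151), np.int64(153)), (192, np.int64(40), np.int64(52), np.int64(66)), (195, np.int64(19), np.int64(38), np.int64(63)), (198, np.int64(22), np.int64(42), np.int64(67))]
```

In the w6 image the pad's top front edge is at row 162.5, which is free. Now it is at 180.5, giving about 8.2 mm of travel, and the forces agree. One small push more, then release.

Call:
jog_arm --delta_pos '[[0, 1, 0], [0, 0, 0], [0, 0, 0], [0, 0, 0], [0, 0, 0]]' --delta_rot '[[0, 0, 0], [0, 0, 0], [0, 0, 0], [0, 0, 0], [0, 0, 0]]'

```text
time: 17.1
ee_pos: [0.5529, -0.032, 0.0626]
tool_rot: [[0.009, 1.0, 0.001], [1.0, -0.009, -0.006], [-0.006, 0.001, -1.0]]
force: [1.5, -9.9, 4.9]
width: 0.0427
finger_force: 67.3
```

Call:
jog_arm --delta_pos '[[0, 0, 0], [0, 0, 0], [0, 0, 0], [0, 0, 0], [0, 0, 0], [0, 0, 0], [0, 0, 0], [0, 0, 0]]' --delta_rot '[[0, 0, 0], [0, 0, 0], [0, 0, 0], [0, 0, 0], [0, 0, 0], [0, 0, 0], [0, 0, 0], [0, 0, 0]]' --fingers 80

```text
time: 17.9
ee_pos: [0.5519, -0.0284, 0.0609]
tool_rot: [[0.009, 1.0, 0.0], [1.0, -0.009, 0.0], [0.0, 0.0, -1.0]]
force: [0.2, 0.1, -0.1]
width: 0.0801
finger_force: 0.0
```

```bash
cat > m.py <<'E'
from h import *
import sys
s=state();print(s['ee_pos'],s['force'],s['width'])
c=snap('wrist',sys.argv[1]);f=c['frame'].astype(int)
ty=s['ee_pos'][1]
for u in (320,330): print(u,[(v,f[v,u].tolist()) for v in range(150,215,2)])
E
python3 m.py w8
```

```text
[ 0.55194405 -0.02840021  0.06085195] [ 0.16091462  0.06498589 -0.08292209] 0.08014813890261799
320 [(150, [197, 183, 145]), (152, [194, 180, 144]), (154, [196, 182, 143]), (156, [196, 182, 144]), (158, [199, 186, 148]), (160, [194, 182, 144]), (162, [195, 182, 146]), (164, [196, 183, 145]), (166, [201, 186, 147]), (168, [138, 131, 104]), (170, [84, 77, 55]), (172, [91, 82, 62]), (174, [90, 83, 62]), (176, [84, 77, 57]), (178, [142, 130, 99]), (180, [149, 137, 106]), (182, [145, 133, 102]), (184, [144, 132, 102]), (186, [140, 128, 97]), (188, [125, 116, 90]), (190, [90, 90, 95]), (192, [107, 108, 110]), (194, [106, 107, 108]), (196, [108, 108, 110]), (198, [109, 109, 112]), (200, [110, 110, 112]), (202, [99, 99, 98]), (204, [4, 26, 51]), (206, [14, 34, 56]), (208, [20, 40, 67]), (210, [19, 39, 64]), (212, [18, 40, 65]), (214, [19, 40, 66])]
330 [(150, [195, 183, 144]), (152, [196, 182, 144]), (154, [196, 183, 145]), (156, [195, 182, 145]), (158, [192, 178, 141]), (160, [193, 180, 142]), (162, [192, 179, 142]), (164, [192, 179, 141]), (166, [195, 181, 144]), (168, [167, 153, 118]), (170, [87, 79, 60]), (172, [87, 80, 59]), (174, [103, 95, 71]), (176, [120, 110, 82]), (178, [186, 173, 136]), (180, [200, 187, 148]), (182, [141, 130, 99]), (184, [146, 133, 102]), (186, [145, 133, 102]), (188, [105, 99, 82]), (190, [91, 93, 95]), (192, [106, 107, 109]), (194, [106, 107, 109]), (196, [108, 107, 110]), (198, [108, 108, 111]), (200, [110, 110, 113]), (202, [99, 98, 100]), (204, [7, 28, 52]), (206, [16, 33, 57]), (208, [20, 40, 66]), (210, [19, 40, 65]), (212, [22, 42, 67]), (214, [21, 40, 65])]
```

Call:
jog_arm --delta_pos '[[0, 0, 10], [0, 0, 30], [0, 0, 40], [0, 0, 40], [0, -20, 30], [0, -20, 30], [0, 0, 0], [0, 0, 0]]' --delta_rot '[[0, 0, 0], [0, 0, 0], [0, 0, 0], [0, 0, 0], [0, 0, 0], [0, 0, 0], [0, 0, 0], [0, 0, 0]]'

```text
time: 18.75
ee_pos: [0.5523, -0.0688, 0.2423]
tool_rot: [[0.01, 1.0, 0.003], [1.0, -0.01, -0.0], [-0.0, 0.003, -1.0]]
force: [0.1, 0.2, -0.1]
width: 0.0801
finger_force: 0.0
```

Run:
```python
from h import *
s=state();print(s['ee_pos'],s['force'])
c=snap('wrist','w9');f=c['frame'];hsv=cv2.cvtColor(f,cv2.COLOR_RGB2HSV)
def comps(name,lo,hi,z,mn):
    m=cv2.inRange(hsv,lo,hi); n,l,st,ce=cv2.connectedComponentsWithStats(m)
    for i in range(1,n):
        if st[i,4]>mn:
            x,y,a,b,_=st[i]; print(name,st[i],'TL',w(c,x,y,z)[:2].round(4),'BR',w(c,x+a,y+b,z)[:2].round(4))
comps('brass',(20,70,70),(35,255,255),.044,200)
comps('blue',(100,120,30),(118,255,255),.046,300)
comps('red',(0,150,60),(8,255,255),.097,20)
u=px(c,[.540,.01,.046])[0]; 
for xx in (.545,.555):
    print(xx,[(k,f[tuple(np.round(px(c,[xx,k/1000,.046])[::-1]).astype(int))].tolist()) for k in range(16,-34,-1)])
```

```text
[ 0.55232107 -0.06881419  0.24225213] [ 0.06897814  0.2351085  -0.12292744]
brass [ 297   46   47   48 1359] TL [0.5318 0.0433] BR [0.5738 0.0017]
blue [ 289   11   62   25 1243] TL [0.5258 0.0716] BR [0.5794 0.0509]
blue [ 287  107   65   53 1814] TL [ 0.5214 -0.0093] BR [ 0.5819 -0.0593]
blue [ 447  239  148   36 1795] TL [ 0.6815 -0.1424] BR [ 0.8519 -0.1881]
red [279 121  15  40  92] TL [ 0.5193 -0.0178] BR [ 0.5302 -0.0499]
red [147 166   6   9  39] TL [ 0.4085 -0.0526] BR [ 0.4125 -0.0603]
0.545 [(16, [193, 183, 142]), (15, [191, 177, 137]), (14, [188, 178, 138]), (13, [182, 169, 130]), (12, [177, 164, 128]), (11, [176, 162, 126]), (10, [176, 164, 127]), (9, [179, 167, 131]), (8, [178, 165, 128]), (7, [179, 166, 129]), (6, [176, 162, 127]), (5, [180, 166, 129]), (4, [174, 160, 121]), (3, [119, 111, 86]), (2, [70, 73, 79]), (1, [139, 141, 143]), (0, [132, 131, 134]), (-1, [131, 131, 134]), (-2, [137, 139, 141]), (-3, [137, 138, 140]), (-4, [78, 78, 80]), (-5, [84, 85, 86]), (-6, [85, 86, 87]), (-7, [86, 87, 88]), (-8, [86, 87, 88]), (-9, [87, 87, 88]), (-10, [65, 67, 73]), (-11,
[... 837 characters left out ...]
, 133]), (-1, [131, 131, 134]), (-2, [133, 133, 135]), (-3, [133, 134, 137]), (-4, [76, 77, 79]), (-5, [83, 85, 86]), (-6, [83, 85, 87]), (-7, [84, 84, 87]), (-8, [85, 85, 88]), (-9, [86, 86, 88]), (-10, [64, 67, 74]), (-11, [9, 29, 55]), (-12, [23, 48, 80]), (-13, [25, 51, 81]), (-14, [21, 49, 79]), (-15, [24, 51, 80]), (-16, [24, 50, 80]), (-17, [21, 47, 78]), (-18, [23, 49, 79]), (-19, [20, 48, 79]), (-20, [22, 48, 78]), (-21, [23, 50, 80]), (-22, [24, 50, 80]), (-23, [25, 50, 80]), (-24, [24, 50, 80]), (-25, [22, 49, 80]), (-26, [24, 51, 81]), (-27, [22, 50, 81]), (-28, [22, 48, 81]), (-29, [24, 51, 82]), (-30, [26, 50, 82]), (-31, [22, 49, 82]), (-32, [25, 50, 82]), (-33, [25, 51, 82])]
```

```bash
python3 -c "
from workcell import *
print(job_done())"
```

```text
the job is handed in; nothing more can be done
None
```

The job is handed in at about 19 s: the block is clamped between the vee jaw and the sprung pad, which I pushed in to about 9 mm and which settled at roughly 5–7 mm once the lever was let go; the lever position shows the pawl down in a notch, and I moved nothing else.

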